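# Unbolt the large stock chest in the jewellery workshop

### The arm

A 6-joint arm with a two-finger parallel gripper is mounted at the origin on the work surface. World frame = base frame: x ahead of the robot, y to its left, z up, the work surface at z = 0. Lengths are in m, angles in rad, forces in N, time in s.
With the tool pointing down it reaches from about 0.375 to 0.9 m from the base axis. Payload 3.1 kg.
Tool frame: the origin (TCP) lies midway between the tips of the shut fingers; the grasp point (between the pads) lies 19 mm behind it; x points along the fingers, z is the direction in which the jaws open and shut, and the axes are right-handed (so a half turn about x gives the same grasp; the last joint's range is limited). The gripper opens to 87 mm and grips with 3 to 60 N. Pads are 19 mm wide; open, the fingers measure 117 mm over their backs; the gripper's body (75 mm by 190 mm) begins 51 mm behind the grasp point.
Start: joints at [-1.315, 0.527, 1.433, -0, 1.181, -0.178], TCP at [0.263, -0.567, 0.223] pointing down, gripper open.
Joint ranges: [-3.08, 3.08], [-0.75, 2.2], [0.22, 2.44], [-1.43, 4.57], [0, 2.65], [-2.85, 2.85]. Speed limits (rad/s): [2.79, 2.79, 3.14, 3.14, 3.14, 3.14].

### API

Orientations are given as a unit quaternion [x, y, z, w].
In Python, from rig import readout, imaging, robot gives the robot as it stands. The module is installed in compiled form; this text tells all that it offers.
- The arm moves only by the tool play_rows, never from a script. Its argument "rows" is text: rows parted by semicolons, each of 7 numbers parted by spaces: the turn, a rotation vector about the tool's x, y, z in rad, then the shift along the tool's x, y, z in mm, then the closure, from 0 (fully open) to 1 (shut). In form: ax ay az tx ty tz gripper; .... A call has 1 to 8 rows; each row shifts and turns the commanded pose from where the row before left it, along the tool's axes as they then stand; what a row does not reach is not made up. A row lasts 1/12 s, in which the tool goes at most 41.7 mm and 7.16 degrees, less where a joint would pass 70% of its speed; a pose out of reach is approached as far as the arm can. A call with a gripper value outside its range is refused whole. The fingers move at their own pace and stop on an object; "squeeze" is the grip in N (left out, the last holds). Time passes only in rows, so rows that do not move let the fingers close. It gives the time, the measured TCP pose, the force and the opening at its end, in the units of the state.
- readout.get_obs(): the state, without advancing time (a new reading comes with each control period).
- imaging.camera(name): name is "scene" or "top"; returns the picture (384x512x3 uint8, blue, green, red); there is no depth.
- imaging.camera_info(name): a dict with "K" (3x3 intrinsics, pixels), "world_to_cam" (4x4, takes a point from world to camera coordinates). Camera axes: x right, y down, z forward; pixel columns grow to the right and rows downward; lengths in m; the calibration is good to about 2 mm. A picture is of the moment at which its call begins. camera_info takes no time and is no camera call.
- robot.hand_in(): hands the job in, once; it reports no verdict.
The state is a dict: "time": time; "q": joint angles; "joint_velocities": joint speeds; "joint_torque": joint torques, N m; "position": TCP position; "tool_rot": TCP orientation; "ft_force": force on the tool from outside, world axes, zero at the start; "moment": the same for the moment, N m; "grip_width": finger opening in m.
Only numpy, scipy, OpenCV 4.12 (cv2) and the standard library are available. Lean on these libraries where they do the work, as an engineer would, in place of code of your own. Each camera call takes 0.05 s, during which the arm holds its last target. There are 200 camera calls.

### The job

Unbolt the larger of the two plywood chests so that its flap could be opened: lift the bolt's handle up out of its notch, then slide the bolt all the way back out of its keeper and let go. Leave the smaller chest bolted.

Things in the scene. Friction and masses are not known exactly. Their poses are not given: they have to be found in the camera images.
- large_knob (a point): Centre of the dark steel knob (cylinder 16 mm thick, 26 mm long) on the bolt handle of the large chest, 43 mm from the bolt rod's axis. Its x axis runs along the handle from knob to rod and tilts with it; its y axis runs level along the rod, the way the bolt is drawn. When lowered, the knob is level, 131 mm above the table, 26 mm clear of the chest's front, with free air below and 50 mm each side.
- large_lift (a joint): Turn of that handle about the rod, rad: 0 = level in its notch (starts at 0 to 0.1), grows as the knob rises, stop at 1.5. The 8 mm stem lies in a 13 mm notch of a steel guard strip, 12 to 17 mm from the rod's axis on the knob's side, its top 3 mm above that axis. The stem is clear above 0.6 rad; lower, the strip stops it sliding. Light friction: it stays where left.
- large_slide (a joint): Draw of the large chest's bolt, m: 0 = home in its keeper, grows along y of large_knob (to the left seen from the robot), stop at 0.040 = all the way back. 1.5 N friction; stays where left. The chest is fixed: plywood, 270 wide, 200 deep, 115 mm tall, front to the robot, turned up to 0.3 rad. The 12 mm rod lies 16 mm above its top, 17 mm behind its front face.
- small_slide (a joint): Draw of the small chest's bolt, m: 0 = bolted, as it must stay. The same bolt on a fixed chest 170 wide, 150 deep, 80 mm tall, to the left or right of the large one. Two loose jars (41 mm wide, 31 mm tall) stand on the table in front of the chests, a lamp (70 mm tall) behind them.

How it is judged:
By the outcome, as a careful person would: the job done as asked, in the order asked, and still so for the second after the job is handed in, with the robot touching nothing.
It also fails if it takes over 32 s, if anything falls off the work surface, if the arm or the gripper's body presses on something with over 40 N, if the wrist force passes 120 N, or if a joint passes its speed limit or range.

## Working session

There is one attempt and no reset: what is moved stays moved. The work goes in short steps, Python scripts to look and compute and a tool call to move; the robot and the scene stay as the last step left them, time stands still between calls to the robot, and variables do not carry over. Pictures are saved under pics/ and viewed, about 8 in all and at most 12, crops included, and the job is handed in when it is done.

Besides the shell and the picture viewer there is one more tool, called in YAML: its name, and indented under it one key for each argument. play_rows: Moves the arm, as the interface text tells. Its arguments: {"type":"object","properties":{"rows":{"type":"string"},"squeeze":{"type":"number"}},"required":["rows"]}

```bash
mkdir -p pics; python3 - <<'E'
from rig import readout, imaging
import cv2
for n in("scene","top"):
    cv2.imwrite(f"pics/{n}0.png",cv2.resize(imaging.camera(n),(800,600),interpolation=cv2.INTER_CUBIC))
    i=imaging.camera_info(n);print(n,i["K"],i["world_to_cam"])
o=readout.get_obs();print(o)
E
```

```text
scene [[440.86092314   0.         252.36254322]
 [  0.         440.86092314 192.22215377]
 [  0.           0.           1.        ]] [[-0.88177405  0.47163745 -0.00571349  0.49055307]
 [ 0.31591358  0.58155091 -0.7496647  -0.01230579]
 [-0.35024726 -0.66283984 -0.66179317  1.16493243]
 [ 0.          0.          0.          1.        ]]
top [[420.67751286   0.         253.97966744]
 [  0.         420.67751286 192.13267325]
 [  0.           0.           1.        ]] [[ 0.01656318 -0.998898    0.04391412 -0.07217567]
 [-0.98917747 -0.02277419 -0.14494573  0.55946574]
 [ 0.14578611 -0.04103809 -0.98846461  0.90623785]
 [ 0.          0.          0.          1.        ]]
{'time': 0.1, 'q': array([-1.31450540e+00,  5.28419686e-01,  1.43375990e+00, -1.09353943e-05,
        1.18137686e+00, -1.78483708e-01]), 'joint_velocities': array([-0.00030393, -0.00209338, -0.0014839 ,  0.00126236, -0.00076933,
        0.00110373]), 'joint_torque': array([ 6.17936098e-05, -4.40984881e+01, -1.77151448e+01,  6.34449511e-02,
        5.33377973e-02, -5.64931679e-05]), 'position': array([ 0.26312006, -0.56620118,  0.22164545]), 'tool_rot': array([ 0.38085999,  0.59658433, -0.37992227,  0.59556013]), 'ft_force': array([-1.21783545,  1.12599272, -0.57092932]), 'moment': array([0.04934581, 0.02592117, 0.03512836]), 'grip_width': 0.08697755548909734}
```

View pics/scene0.png

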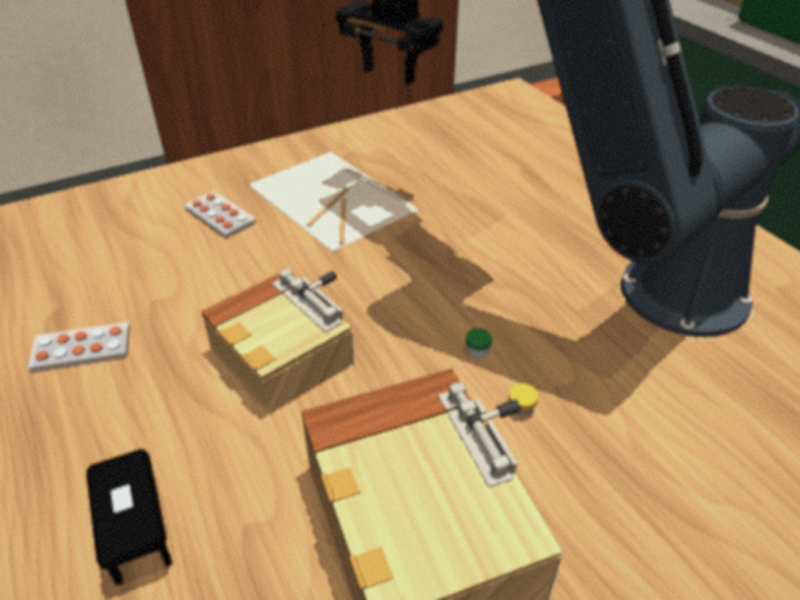

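View pics/top0.png

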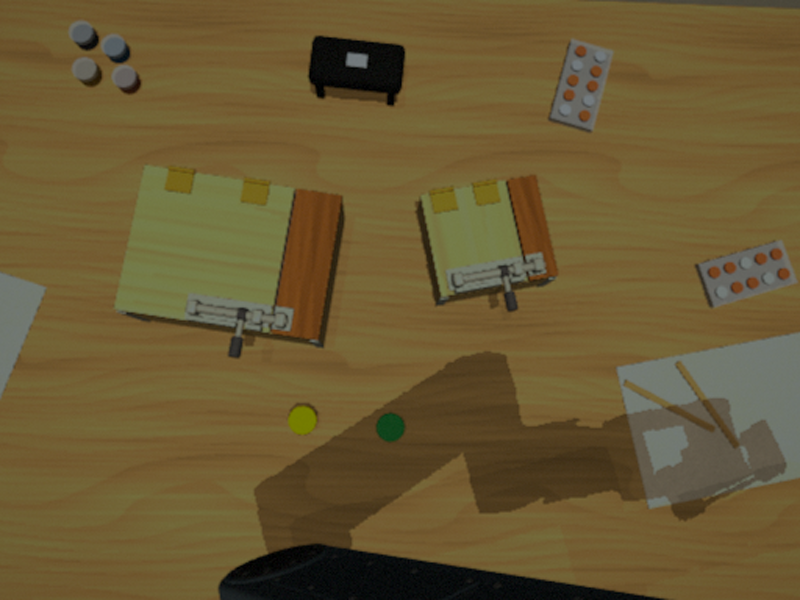

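Scene view: large chest in front, with its knob at about (512,407) of the 800x600 picture. In the top view the large chest is on the left with its knob at about (235,346). The small chest is on the right. I'll enlarge both knobs.

```bash
python3 - <<'E'
import cv2,numpy as np
s=cv2.imread("pics/scene0.png");t=cv2.imread("pics/top0.png")
a=cv2.resize(s[360:510,420:570],(400,400),interpolation=cv2.INTER_CUBIC)
b=cv2.resize(t[270:370,110:330],(790,359),interpolation=cv2.INTER_CUBIC)*1.0
b=np.clip(b*1.6,0,255).astype(np.uint8)
c=np.zeros((600,800,3),np.uint8)
c[:239,:790]=b[120:359] if 0 else cv2.resize(b,(790,239))
c[240:600,:360]=cv2.resize(a,(360,360))
cv2.imwrite("pics/crop1.png",c)
E
```

```text
(no output)
```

View pics/crop1.png

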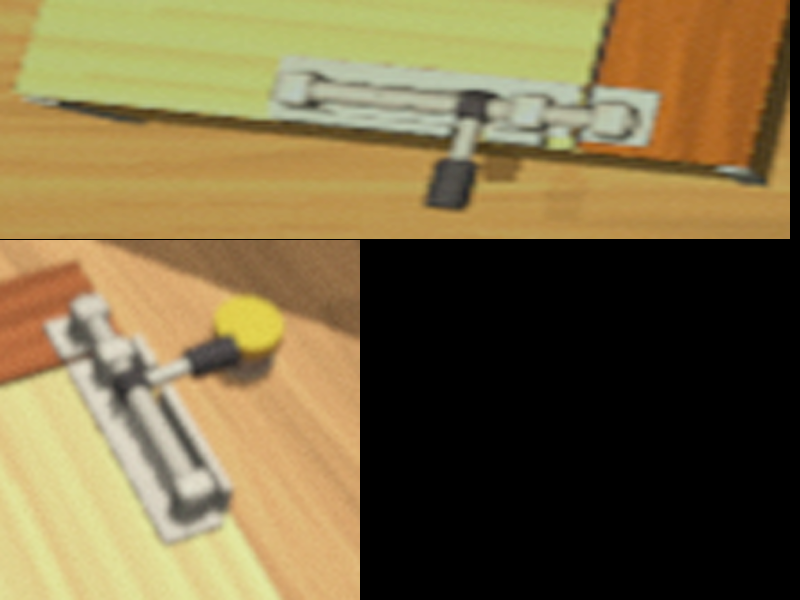

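Crop: the knob is at (451,184) in the top part and (213,357) in the scene part. The rod brackets are at (298,88) and (615,118) in the top part.

```bash
cat > h.py <<'E'
from rig import readout, imaging
import cv2,numpy as np
from scipy.spatial.transform import Rotation as R
I={n:(lambda i:(np.array(i["K"]),np.array(i["world_to_cam"])))(imaging.camera_info(n)) for n in("scene","top")}
def onz(n,u,v,z):
    K,T=I[n];d=T[:3,:3].T@np.linalg.solve(K,[u,v,1]);c=-T[:3,:3].T@T[:3,3];return c+d*(z-c[2])/d[2]
def s(p): return (np.array(p)+.5)*.64-.5
def go(p,yaw):
    """error from current to target TCP p, tool down, jaw z axis along yaw (world), in tool axes"""
    o=readout.get_obs();r=R.from_quat(o["tool_rot"]);z=np.array([np.cos(yaw),np.sin(yaw),0])
    if z@r.as_matrix()[:,2]<0:z=-z
    x=np.array([0,0,-1.]);M=R.from_matrix(np.c_[x,np.cross(z,x),z])
    print("pos",o["position"].round(4),"rotvec",(r.inv()*M).as_rotvec().round(3),"shift now-axes mm",(r.inv().apply(p-o["position"])*1e3).round(1),"after turn",(M.inv().apply(p-o["position"])*1e3).round(1),"F",o["ft_force"].round(1),"w",o["grip_width"].round(4),"t",o["time"])
    return M
E
python3 - <<'E'
from h import *
k=onz("top",*s((235.6,347)),.131);print("knob top",k)
print("knob scene z.131",onz("scene",*s((508.75,408.75)),.131))
P=[I[n][0]@I[n][1][:3] for n in("top","scene")]
X=cv2.triangulatePoints(P[0],P[1],s((235.6,347)),s((508.75,408.75)));print("tri",(X[:3]/X[3]).T)
a=onz("top",*s((193,306.8)),.133);b=onz("top",*s((281.3,319.4)),.133);print("rod",a,b)
d=a-b;print("yaw",np.arctan2(d[1],d[0]))
c=onz("top",*s((115,309.7)),.115);e=onz("top",*s((321.6,339)),.115);d2=c-e
print("front",c,e,np.linalg.norm(d2),np.arctan2(d2[1],d2[0]))
r=R.from_quat(readout.get_obs()["tool_rot"]);print(r.as_matrix().round(2))
go(k+[0,0,.1],np.arctan2(d2[1],d2[0]))
E
```

```text
knob top [0.48281035 0.14841277 0.131     ]
knob scene z.131 [0.4817666  0.14742183 0.131     ]
tri [[0.48262331 0.14821202 0.13234025]]
rod [0.53318807 0.2048527  0.133     ] [0.51936203 0.09157055 0.133     ]
yaw 1.4493473883338026
front [0.5294604 0.3098358 0.115    ] [0.49667213 0.04034011 0.115     ] 0.2714829524983832 1.449726077378848
[[-0.    0.91  0.42]
 [ 0.    0.42 -0.91]
 [-1.    0.   -0.  ]]Traceback (most recent call last):
  File "<stdin>", line 11, in <module>
  File "h.py", line 13, in go
    print("pos",o["position"].round(4),"rotvec",(r.inv()*M).as_rotvec().round(3),"shift now-axes mm",(r.inv().apply(p-o["position"])*1e3).round(1),"after turn",(M.inv().apply(p-o["position"])*1e3).round(1),"F",o["ft_force"].round(1),"w",o["grip_width"].round(4),"t",o["time"])
                                                                                                                                                                                                                                             ^^^^^^^^^^^^^^^^^^^^^
AttributeError: 'float' object has no attribute 'round'
```

```bash
sed -i 's/"time"\])$/"time"],"q",o["q"].round(2))/; s/o\["grip_width"\].round(4)/o["grip_width"]/' h.py; python3 - <<'E'
from h import *
go(np.array([.4825,.148,.222]),1.4497)
E
```

```text
pos [ 0.2631 -0.5662  0.2216] rotvec [ 0.556 -0.002  0.   ] shift now-axes mm [   0.9  499.8 -555.3] after turn [-4.000e-01  1.315e+02 -7.355e+02] F [-1.2  1.1 -0.6] w 0.08697755548909734 t 0.1 q [-1.31  0.53  1.43 -0.    1.18 -0.18]
```

play_rows:
  rows: "0 0 0 0 25 -27.8 0.5;0 0 0 0 25 -27.8 0.5;0 0 0 0 25 -27.8 0.5;0 0 0 0 25 -27.8 0.5;0 0 0 0 25 -27.8 0.5;0 0 0 0 25 -27.8 0.5;0 0 0 0 25 -27.8 0.5;0 0 0 0 25 -27.8 0.5"
  squeeze: 10

```text
time: 0.77
position: [0.3509, -0.2789, 0.2223]
tool_rot: [0.381, 0.596, -0.38, 0.596]
ft_force: [-0.0, -0.4, 0.2]
grip_width: 0.0459
```

play_rows:
  rows: "0 0 0 0 25 -27.8 0.5;0 0 0 0 25 -27.8 0.5;0 0 0 0 25 -27.8 0.5;0 0 0 0 25 -27.8 0.5;0 0 0 0 25 -27.8 0.5;0 0 0 0 25 -27.8 0.5;0 0 0 0 25 -27.8 0.5;0 0 0 0 25 -27.8 0.5"

```text
time: 1.43
position: [0.4386, 0.007, 0.2224]
tool_rot: [0.38, 0.596, -0.38, 0.596]
ft_force: [0.0, -0.0, -0.2]
grip_width: 0.0435
```

```bash
python3 - <<'E'
from h import *
go(np.array([.4825,.148,.222]),1.4497)
E
```

```text
pos [0.4386 0.007  0.2224] rotvec [ 0.556 -0.     0.   ] shift now-axes mm [   0.4   99.2 -109.4] after turn [   0.4   26.5 -145.2] F [ 0.  -0.  -0.2] w 0.04347802441010224 t 1.4333 q [-0.24  0.28  1.88 -0.    0.99  0.9 ]
```

play_rows:
  rows: "0 0 0 0 25 -27.8 0.5;0 0 0 0 25 -27.8 0.5;0 0 0 0 25 -27.8 0.5;0 0 0 0 24 -26 0.5;0.111 0 0 0 0 0 0.5;0.111 0 0 0 0 0 0.5;0.111 0 0 0 0 0 0.5;0.111 0 0 0 0 0 0.5"

```text
time: 2.1
position: [0.482, 0.1465, 0.2221]
tool_rot: [-0.503, -0.497, 0.504, -0.496]
ft_force: [-0.0, -0.4, -0.0]
grip_width: 0.0436
```

play_rows:
  rows: "0.112 0 0 0 0 0 0.5;0 0 0 0 0 0 0.5"

```text
time: 2.27
position: [0.4821, 0.1461, 0.2222]
tool_rot: [-0.529, -0.469, 0.53, -0.468]
ft_force: [-0.4, -0.1, 0.6]
grip_width: 0.0437
```

```bash
python3 - <<'E'
from h import *
go(np.array([.4825,.148,.112]),1.4497)
a=imaging.camera("scene");b=imaging.camera("top")
c=np.zeros((600,800,3),np.uint8)
c[:400,:400]=cv2.resize(a[180:340,200:360],(400,400),interpolation=cv2.INTER_CUBIC)
c[:400,400:]=cv2.resize(b[160:260,100:200],(400,400),interpolation=cv2.INTER_CUBIC)
cv2.imwrite("pics/above.png",c)
E
```

```text
pos [0.4821 0.1461 0.2222] rotvec [-0.002  0.     0.001] shift now-axes mm [110.2   0.3  -2. ] after turn [110.2   0.2  -2. ] F [-0.4 -0.1  0.6] w 0.04368471801195205 t 2.2667 q [ 0.07  0.37  1.73 -0.    1.04  1.77]
```

View pics/above.png

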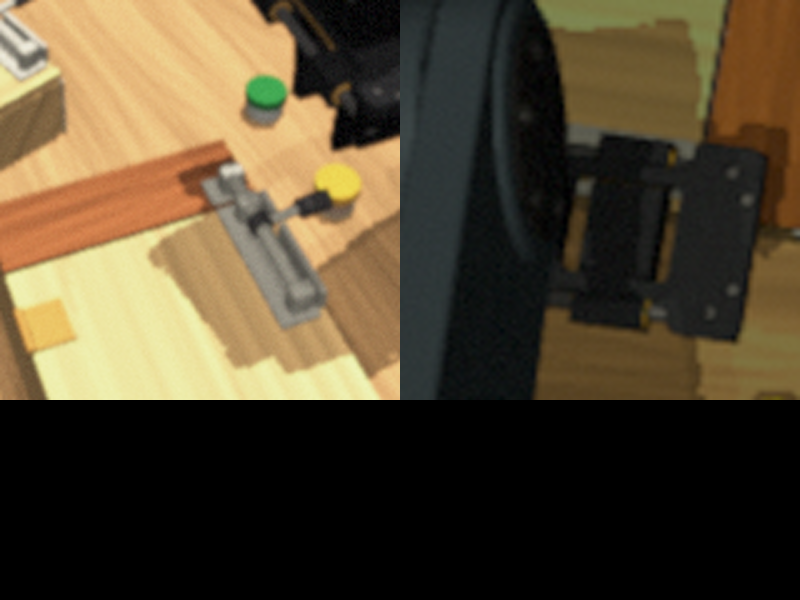

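The knob is still lowered, and the gripper sits above it and aligned. I'll descend and close.

play_rows:
  rows: "0 0 0 30 0 -2 0.5;0 0 0 30 0 0 0.5;0 0 0 20 0 0 0.5;0 0 0 15 0 0 0.5;0 0 0 10 0 0 0.5;0 0 0 5 0 0 0.5;0 0 0 0 0 0 0.5"

```text
time: 2.95
position: [0.4823, 0.1479, 0.1118]
tool_rot: [-0.529, -0.469, 0.53, -0.469]
ft_force: [-0.5, 0.1, 0.1]
grip_width: 0.0436
```

play_rows:
  rows: "0 0 0 0 0 0 0.8;0 0 0 0 0 0 0.9;0 0 0 0 0 0 1;0 0 0 0 0 0 1;0 0 0 0 0 0 1;0 0 0 0 0 0 1"

```text
time: 3.45
position: [0.483, 0.1484, 0.113]
tool_rot: [0.53, 0.469, -0.529, 0.469]
ft_force: [0.2, 1.7, -0.0]
grip_width: 0.0154
```

```bash
python3 - <<'E'
from h import *
go(np.array([.4825,.148,.112]),1.4497)
a=imaging.camera("scene");b=imaging.camera("top")
c=np.zeros((500,800,3),np.uint8)
c[:500,:]=cv2.resize(a[180:305,200:400],(800,500),interpolation=cv2.INTER_CUBIC)
cv2.imwrite("pics/grip.png",c)
E
```

```text
pos [0.483  0.1484 0.113 ] rotvec [-0.001 -0.001 -0.001] shift now-axes mm [ 1.  -0.4  0.5] after turn [ 1.  -0.4  0.5] F [ 0.2  1.7 -0. ] w 0.01535798734473987 t 3.45 q [0.08 0.54 1.83 0.   0.77 1.77]
```

View pics/grip.png

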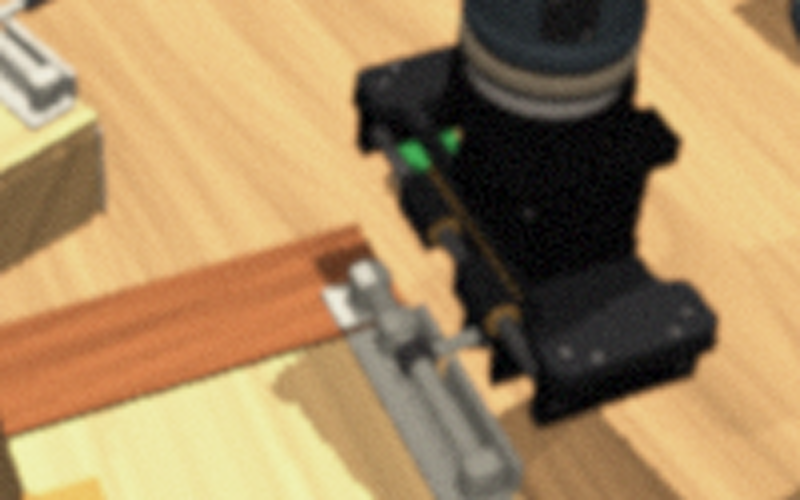

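Gripped, with an opening of 15.4 mm on the 16 mm knob. Next I'll lift along the arc to about 1.0 rad.

play_rows:
  rows: "0 0 0 -5.4 0.3 0 1;0 0 0 -5.3 1 0 1;0 0 0 -5.1 1.6 0 1;0 0 0 -4.9 2.3 0 1;0 0 0 -4.5 2.9 0 1;0 0 0 -4.2 3.4 0 1;0 0 0 -3.7 3.9 0 1;0 0 0 -3.2 4.4 0 1"

```text
time: 4.22
position: [0.5019, 0.1457, 0.1487]
tool_rot: [-0.529, -0.469, 0.53, -0.468]
ft_force: [3.0, 2.7, -9.7]
grip_width: 0.0154
```

play_rows:
  rows: "0 0 0 0 0 0 1;0 0 0 0 0 0 1"

```text
time: 4.38
position: [0.5022, 0.1456, 0.1489]
tool_rot: [-0.529, -0.469, 0.53, -0.469]
ft_force: [2.9, 2.9, -4.9]
grip_width: 0.0152
```

```bash
python3 - <<'E'
from h import *
go(np.array([.4825,.148,.112]),1.4497)
a=imaging.camera("scene")
cv2.imwrite("pics/lift.png",cv2.resize(a[180:305,200:400],(800,500),interpolation=cv2.INTER_CUBIC))
E
```

```text
pos [0.5022 0.1456 0.1489] rotvec [-0.    -0.     0.001] shift now-axes mm [ 36.9 -19.8   0. ] after turn [ 36.9 -19.8   0. ] F [ 2.9  2.9 -4.9] w 0.015233223089804715 t 4.3833 q [0.07 0.5  1.76 0.   0.88 1.76]
```

View pics/lift.png

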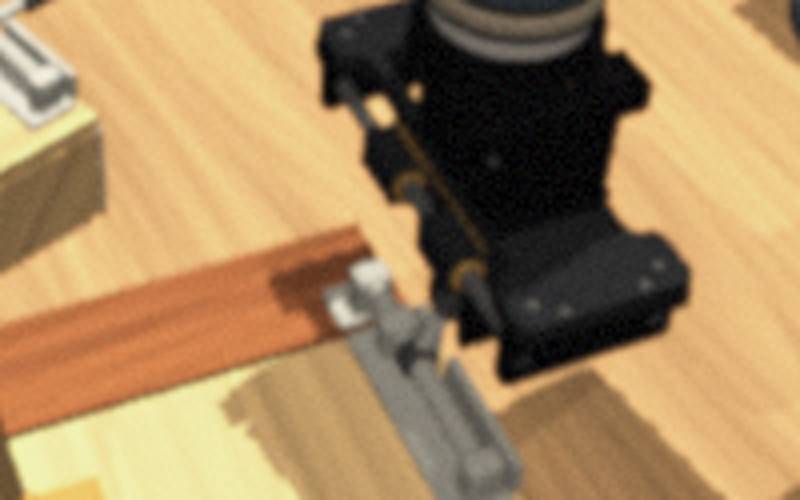

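The stem is raised and the stem is clear of the notch. Next I'll slide left.

play_rows:
  rows: "0 0 0 0 0 -5 1;0 0 0 0 0 -6 1;0 0 0 0 0 -6 1;0 0 0 0 0 -6 1;0 0 0 0 0 -6 1;0 0 0 0 0 -5 1;0 0 0 0 0 -4 1;0 0 0 0 0 0 1"

```text
time: 5.1
position: [0.507, 0.1846, 0.1488]
tool_rot: [0.53, 0.469, -0.529, 0.469]
ft_force: [1.0, 0.5, -5.1]
grip_width: 0.0153
```

play_rows:
  rows: "0 0 0 0 0 -1 1;0 0 0 0 0 0 1"

```text
time: 5.27
position: [0.507, 0.1846, 0.1488]
tool_rot: [0.529, 0.469, -0.529, 0.469]
ft_force: [2.5, 0.6, -5.8]
grip_width: 0.0154
```

play_rows:
  rows: "0 0 0 0 0 -1 1;0 0 0 0 0 0 1;0 0 0 0 0 -0.5 1;0 0 0 0 0 0 1"

```text
time: 5.6
position: [0.5071, 0.1855, 0.1488]
tool_rot: [-0.529, -0.469, 0.53, -0.469]
ft_force: [2.6, -2.8, -4.3]
grip_width: 0.0151
```

play_rows:
  rows: "0 0 0 0 0 -1 1;0 0 0 0 0 0 1;0 0 0 0 0 0 1"

```text
time: 5.85
position: [0.5071, 0.1857, 0.1487]
tool_rot: [-0.529, -0.469, 0.53, -0.469]
ft_force: [2.3, -5.5, -5.0]
grip_width: 0.0151
```

play_rows:
  rows: "0 0 0 0 0 -1.5 1;0 0 0 0 0 0 1;0 0 0 0 0 0 1"

```text
time: 6.1
position: [0.5068, 0.186, 0.1486]
tool_rot: [-0.527, -0.468, 0.531, -0.47]
ft_force: [2.1, -9.0, -5.0]
grip_width: 0.0154
```

```bash
python3 - <<'E'
from h import *
go(np.array([.4825,.148,.112]),1.4497)
a=imaging.camera("scene")
cv2.imwrite("pics/slid.png",cv2.resize(a[180:305,200:400],(800,500),interpolation=cv2.INTER_CUBIC))
E
```

```text
pos [0.5068 0.186  0.1486] rotvec [0.001 0.005 0.002] shift now-axes mm [ 36.8 -19.5  40.4] after turn [ 36.6 -19.5  40.6] F [ 2.1 -9.  -5. ] w 0.015444495407683176 t 6.1 q [ 0.15  0.52  1.72 -0.01  0.91  1.84]
```

View pics/slid.png

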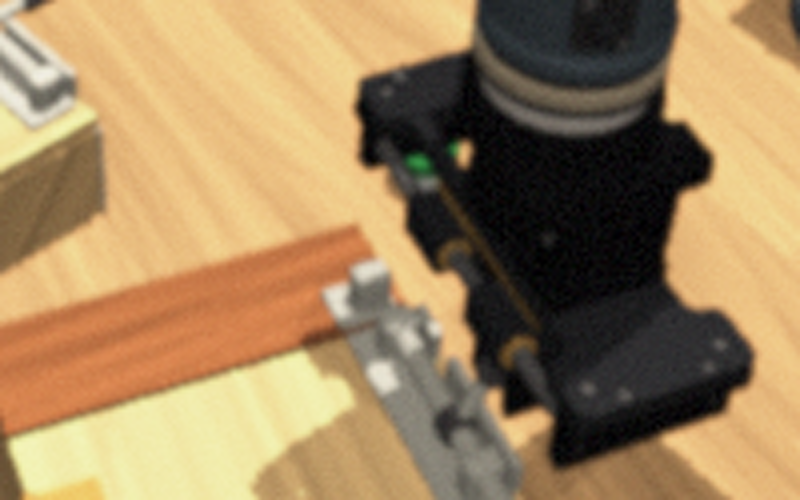

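The bolt end is now clear of the keeper and the force shows it's on its stop. I'll release and retreat straight up.

play_rows:
  rows: "0 0 0 0 0 1.5 0.9;0 0 0 0 0 0 0.7;0 0 0 0 0 0 0.5;0 0 0 0 0 0 0.5;0 0 0 0 0 0 0.5;0 0 0 0 0 0 0.5"

```text
time: 6.65
position: [0.5074, 0.1873, 0.1493]
tool_rot: [0.53, 0.469, -0.529, 0.469]
ft_force: [0.1, -0.1, -1.1]
grip_width: 0.0394
```

play_rows:
  rows: "0 0 0 -5 0 0 0.5;0 0 0 -15 0 0 0.5;0 0 0 -25 0 0 0.5;0 0 0 -25 0 0 0.5;0 0 0 -15 -20 0 0.5;0 0 0 0 -30 0 0.5;0 0 0 0 -15 0 0.5;0 0 0 0 0 0 0.5"

```text
time: 7.32
position: [0.4386, 0.195, 0.2344]
tool_rot: [-0.528, -0.47, 0.53, -0.468]
ft_force: [-0.1, 0.7, 0.7]
grip_width: 0.0436
```

```bash
python3 - <<'E'
from h import *
go(np.array([.4825,.148,.112]),1.4497)
a=imaging.camera("scene")
cv2.imwrite("pics/end.png",cv2.resize(a[130:330,120:387],(800,600),interpolation=cv2.INTER_CUBIC))
E
```

```text
pos [0.4386 0.195  0.2344] rotvec [0.001 0.    0.003] shift now-axes mm [122.2  49.6  41.4] after turn [122.4  49.2  41.4] F [-0.1  0.7  0.7] w 0.043580134259657996 t 7.3167 q [0.18 0.32 1.77 0.   1.06 1.87]
```

View pics/end.png

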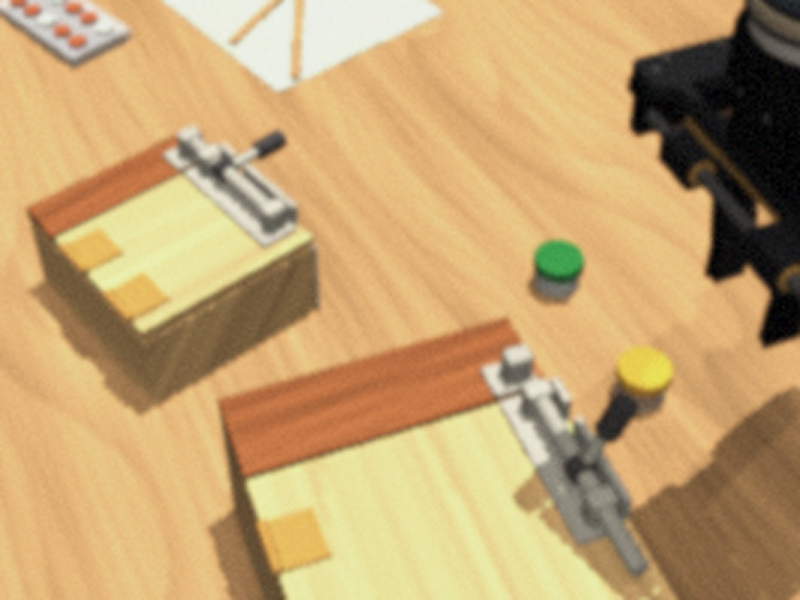

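The large bolt is fully drawn with its knob raised at (618,415). The small chest's bolt, knob at (268,145), and the two jars haven't moved, and the gripper is clear.

```bash
python3 -c "
from rig import robot
print(robot.hand_in())"
```

```text
the job is handed in; nothing more can be done
None
```

The large chest is unbolted and the job is handed in, at about 7.3 s of the 32 s allowed. I gripped the knob and lifted it along its arc to about 1.0 rad. I then drew the bolt left until it met its stop, let go and moved clear.

- **Bolt drawn:** the tool travelled about 40 mm along the rod. The force rose to about 9 N while the position stalled, which fits the stop at 40 mm.
- **After release:** the last picture shows the bolt end out of the keeper and the handle raised. The small chest is still bolted and the jars are where they were. The gripper was touching nothing, with the wrist force near zero.
- **Forces:** the highest I read was about 10 N. I only read it at the end of each move, so brief peaks in between are not recorded.
- **Failed or disagreeing checks:** none. I judged the final handle angle and draw from the tool's travel and the picture, because the joints can't be read directly.

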